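# Free the clamp knob of unknown thread

## Robot

A 6-joint arm with a two-finger parallel gripper is mounted at the origin on the work surface. World frame = base frame: x ahead of the robot, y to its left, z up, the work surface at z = 0. Lengths are in m, angles in degrees, forces in N, time in s.
With the tool pointing down it reaches from about 0.4 to 0.825 m from the base axis. Payload 7 kg.
Tool frame: the origin (TCP) lies at the very end of the fingers, on their centre line; the grasp point (between the pads) lies 19 mm behind it (grasp_offset is the x of the grasp point in the tool frame, in m); x points along the fingers, y is the direction in which the jaws open and shut, and the axes are right-handed (so a half turn about x gives the same grasp; the last joint's range is limited). The gripper opens to 88 mm and grips with 3 to 60 N. Pads are 19 mm wide; open, the fingers measure 130 mm over their backs; the gripper's body (78 mm by 193 mm) begins 47 mm behind the grasp point.
Start: joints at [-53.795, 20.546, 0.682, 0, -70.136, -16.507], TCP at [0.227, -0.635, 0.227] pointing down, gripper open.
Joint ranges: [-176.03, 176.03], [-82.01, 121.73], [-58.28, 71.71], [-173.87, 95.51], [-174.79, -0.11], [-173.66, 173.66]. Speed limits (degrees/s): [136.94, 136.94, 172.46, 180, 180, 180].

## Interface

Orientations are given as [roll, pitch, yaw] about the fixed x, y, z axes, in that order (R = Rz(yaw) Ry(pitch) Rx(roll)).
In Python, from plant import get_obs, snapshot, close_job, grasp_offset gives the robot as it stands.
- The arm moves only by the tool carry_out, never from a script. Its argument "series" is a list that holds one entry, the list of rows, each a list of 6 numbers: the shift along the tool's x, y, z in mm, then the turn, a rotation vector about the tool's x, y, z in degrees. A call has 1 to 10 rows; each row is the pose to reach, as a shift and turn from the pose commanded when the call began, along the tool's axes at that moment; what a row does not reach only later rows make up. A row lasts 1/8 s, in which the tool goes at most 62.5 mm and 10.7 degrees, less where a joint would pass 70% of its speed; a pose out of reach is approached as far as the arm can. A call with a gripper value outside its range is refused whole. "hand" is the gripper's target within -1 to 1 (shut at 1, half-way at 0, fully open at -1), set as the call begins (left out, the last holds). The fingers move at their own pace and stop on an object; the grip force is fixed at half the most. Time passes only in rows, so rows that repeat a pose let the fingers close. It gives the time, the measured TCP pose, the force and the opening at its end, in the units of the state.
- get_obs(): the state, without advancing time (a new reading comes with each control period).
- snapshot(name): name is "scene" or "top" or "wrist"; returns a dict with "color" (384x512x3 uint8, red, green, blue), "fx", "fy", "cx", "cy" (pixels), "dist_coeffs" ([k1, k2, p1, p2, k3] as OpenCV has them; the pictures are not rectified), "eye" and "attitude" of the camera in the world. Camera axes: x right, y down, z forward; pixel columns grow to the right and rows downward; lengths in m; the calibration is good to about 2 mm. A picture is of the moment at which its call begins. There is no depth.
- close_job(): hands the job in, once; it reports no verdict.
The state is a dict: "clock": time; "joint_pos": joint angles; "qvel": joint speeds; "tau": joint torques, N m; "tool_pos": TCP position; "orientation": TCP orientation; "force": force on the tool from outside, world axes, zero at the start; "moment": the same for the moment, N m; "opening": finger opening in m.
Only numpy, scipy, OpenCV 4.12 (cv2) and the standard library are available. Lean on these libraries where they do the work, as an engineer would, in place of code of your own. Each camera call takes 0.05 s, during which the arm holds its last target.

## Task

Loosen the black screw knob of the clamp that holds the copper plate: its thread may be left-handed or right-handed, so find out by trying which way it gives, then turn it that way by at least 45 degrees and let go. Leave the knob of the other clamp, with the steel plate, as it is.

Things in the scene. Friction and masses are not known exactly. Their poses are not given: they have to be found in the camera images.
- copper_knob (a point): Centre of the TARGET knob, on the screw's upright axis, 82 mm above the bench, on the clamp with the copper (orange-red) plate. The knob is a black upright cylinder, 42 mm across and 36 mm tall, with a white line on its top from the axis along this point's x axis. 18 mm below the point: a collar 34 mm across; 28 mm below: top of the fixed round green housing, 92 mm across.
- copper_screw (a joint): Turn of the target knob, rad, positive counter-clockwise seen from above; near 0 at the start. Hard home: one way it stops dead within 5 degrees (fingers then slip round it); the other way, which varies from run to run and cannot be seen, it turns against about 0.15 N m of friction, up to 80 degrees, without rising, and stays where it is left. Grip it with 40 N or more.
- steel_knob (a point): The same point of the other, otherwise equal clamp, which holds a grey steel plate. The clamps are fixed, swap sides from run to run, stand 200 mm or more apart and turned by up to 30 degrees. Each has an 80 mm square plate centred 98 mm from its screw, roughly towards the robot, under a green strap whose top is 38 mm above the bench.
- steel_screw (a joint): Turn of the other clamp's knob, rad; near 0 at the start. It is to stay as it is; it would turn either way against the same friction.
Mind the look-alikes: they are no part of the job. What is shaped like the part that bears copper_knob but purple is not meant.

How it is judged:
By the outcome, as a careful person would: the job done as asked, in the order asked, and still so for the second after the job is handed in, with the robot touching nothing.
It also fails if it takes over 35 s, if anything falls off the work surface, if the arm or the gripper's body presses on something with over 40 N, if the wrist force passes 120 N, or if a joint passes its speed limit or range.

## Working session

There is one attempt and no reset: what is moved stays moved. The work goes in short steps, Python scripts to look and compute and a tool call to move; the robot and the scene stay as the last step left them, time stands still between calls to the robot, and variables do not carry over. Pictures are saved under pics/ and viewed, and the job is handed in when it is done.

Besides the shell and the picture viewer there is one more tool, called after "Request:" as a command line: name --argument value ..., lists and objects as JSON in quotes. carry_out: Moves the arm, as the interface text tells. Its arguments: {"type":"object","properties":{"series":{"type":"array","items":{"type":"array","items":{"type":"array","items":{"type":"number"}}}},"hand":{"type":"number"}},"required":["series"]}

```bash
mkdir -p pics; python3 - <<'E'
from plant import *
import cv2
o=get_obs();print(o, grasp_offset)
for n in("scene","top","wrist"):
    s=snapshot(n);cv2.imwrite(f"pics/{n}0.png",s["color"][:,:,::-1]);s.pop("color");print(n,s)
E
```

```text
{'clock': 0.0, 'joint_pos': array([-5.37948114e+01,  2.05930018e+01,  6.32504258e-01, -2.04407870e-02,
       -7.01357147e+01, -1.65082661e+01]), 'qvel': array([-0.02276044,  0.11449454,  0.04102521, -0.06695511,  0.06682111,
       -0.05689795]), 'tau': array([ 1.57056500e-03, -5.82719922e+01,  2.93049037e+01,  6.99721187e+00,
        6.69759684e-03, -1.57079594e-04]), 'tool_pos': array([ 0.22732467, -0.6350372 ,  0.22559436]), 'orientation': array([ 95.21540034,  89.90188702, 114.905361  ]), 'force': array([ 0.08855951, -0.27746949,  0.99061524]), 'moment': array([ 0.00914699, -0.01390272, -0.002196  ]), 'opening': 0.08778594824432717} -0.0188
scene {'fx': 427.2882165432193, 'fy': 427.2882165432193, 'cx': 255.96667472466723, 'cy': 189.6776571445815, 'dist_coeffs': array([-0.0926859,  0.       ,  0.       ,  0.       ,  0.       ]), 'eye': array([ 0.94375776, -0.35224471,  0.68400838]), 'attitude': array([-135.15115985,   -0.73532769,   54.24502703])}
top {'fx': 353.029897638675, 'fy': 353.029897638675, 'cx': 256.4073303327976, 'cy': 189.5011547754387, 'dist_coeffs': array([0.02828651, 0.        , 0.        , 0.        , 0.        ]), 'eye': array([0.33801161, 0.00527014, 0.81465801]), 'attitude': array([-169.4021424 ,   -1.05375652,  -89.08409172])}
wrist {'fx': 290.300610742479, 'fy': 290.300610742479, 'cx': 253.40492749686095, 'cy': 193.7179346389873, 'dist_coeffs': array([8.34192365e-05, 0.00000000e+00, 0.00000000e+00, 0.00000000e+00,
       0.00000000e+00]), 'eye': array([ 0.16371534, -0.6591654 ,  0.38337239]), 'attitude': array([ 1.65598370e+02, -1.51544125e-02,  1.09743461e+02])}
```

View pics/top0.png

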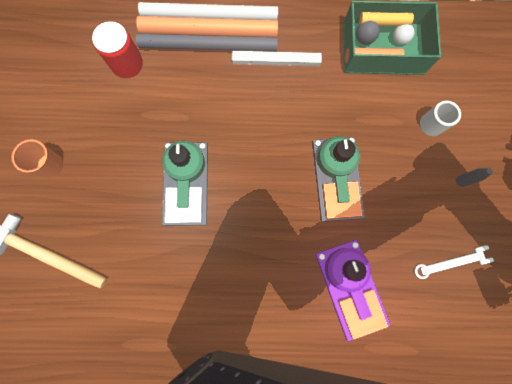

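View pics/scene0.png

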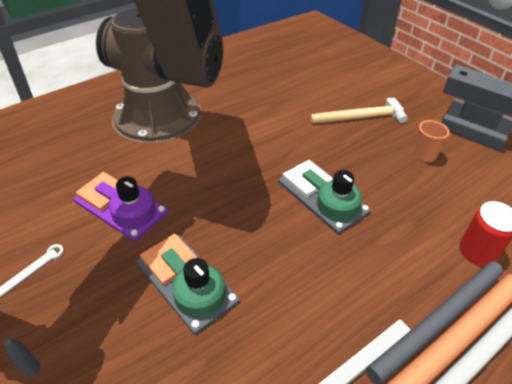

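The target is the green clamp with the orange plate: its knob is at about (345,150) in top and (196,272) in scene. The steel clamp's knob is at (179,155) in top. The purple clamp at (354,270) in top is the look-alike. I'll zoom in to measure.

```bash
python3 - <<'E'
import cv2,numpy as np
a=cv2.imread("pics/top0.png")[125:225,300:400];b=cv2.imread("pics/scene0.png")[240:320,150:250]
a=cv2.resize(a,(400,400),interpolation=0);b=cv2.resize(b,(400,320),interpolation=0);b=cv2.copyMakeBorder(b,0,80,0,0,0)
cv2.imwrite("pics/z0.png",np.hstack([a,b]))
E
cat > h.py <<'E'
import numpy as np,cv2
from scipy.spatial.transform import Rotation as R
from plant import *
def KD(s): return np.array([[s["fx"],0,s["cx"]],[0,s["fy"],s["cy"]],[0,0,1]]),s["dist_coeffs"]
def pix2w(s,uv,z):
    K,D=KD(s);p=cv2.undistortPoints(np.array([[uv]],float),K,D)[0,0]
    d=R.from_euler("xyz",s["attitude"],degrees=True).apply([p[0],p[1],1]);return s["eye"]+d*(z-s["eye"][2])/d[2]
def w2pix(s,P):
    K,D=KD(s);r=R.from_euler("xyz",s["attitude"],degrees=True).inv()
    return cv2.projectPoints(r.apply(np.atleast_2d(P)-s["eye"])[:,None],np.zeros(3),np.zeros(3),K,D)[0][:,0]
E
```

```text
(no output)
```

View pics/z0.png

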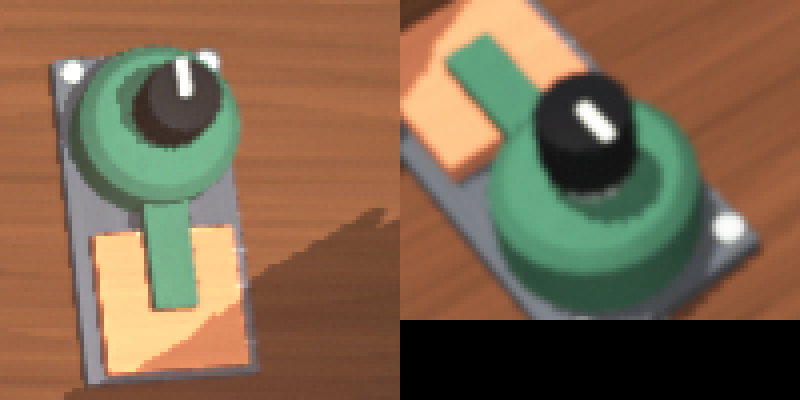

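```bash
cat > fit.py <<'E'
from h import *
from scipy.optimize import minimize
t=np.linspace(0,2*np.pi,60)
def cyl(x,y): return np.vstack([np.c_[x+.021*np.cos(t),y+.021*np.sin(t),np.full(60,z)] for z in(.064,.1)])
def line(s,c,rad=26):
    pass
def fit(s,guess,exp=None):
    im=s["color"].astype(int);H,W=im.shape[:2]
    sat=im.max(2)-im.min(2)
    c0=w2pix(s,[[*guess,.082]])[0]
    yy,xx=np.mgrid[:H,:W]
    near=np.hypot(xx-c0[0],yy-c0[1])<28
    m=((im.max(2)<75)&(sat<35)|((im.min(2)>170)))&near
    m=m.astype(np.uint8);n,l,st,_=cv2.connectedComponentsWithStats(m)
    k=1+np.argmax(st[1:,4]);m=(l==k).astype(np.uint8)
    m=cv2.morphologyEx(m,cv2.MORPH_CLOSE,np.ones((5,5)))
    def cost(p):
        a=np.zeros((H*4,W*4),np.uint8);h=cv2.convexHull(((w2pix(s,cyl(*p))+.5)*4-.5).astype(np.float32))
        cv2.fillPoly(a,[np.round(h).astype(int)],1)
        return np.abs(cv2.resize(a.astype(np.float32),(W,H),interpolation=cv2.INTER_AREA)-m).sum()
    best=min(((cost((guess[0]+dx,guess[1]+dy)),guess[0]+dx,guess[1]+dy) for dx in np.arange(-.02,.021,.004) for dy in np.arange(-.02,.021,.004)))
    r=minimize(cost,best[1:],method="Nelder-Mead",options=dict(initial_simplex=np.array(best[1:])+np.array([[0,0],[.003,0],[0,.003]])))
    return r.x,r.fun,m.sum()
E
python3 - <<'E'
from fit import *
T=snapshot("top");S=snapshot("scene")
print(pix2w(T,(346.5,148.7),.1),pix2w(S,(195.75,266.3),.1))
g=pix2w(T,(346,149),.1)[:2]
print(fit(T,g),fit(S,g))
print("base circle/plate:",[pix2w(T,p,.02) for p in((344,201),)], "steel",pix2w(T,(179,155),.1))
print("line",pix2w(T,(345.5,141),.1)-pix2w(T,(346.5,148.7),.1))
E
```

```text
[ 0.56324955 -0.19450856  0.1       ] [ 0.56377413 -0.1910636   0.1       ]
(array([ 0.56055122, -0.18851865]), np.float64(275.9375), np.uint64(142)) (array([ 0.56334664, -0.19213923]), np.float64(107.1875), np.uint64(630))
base circle/plate: [array([ 0.46411737, -0.20737201,  0.02      ])] steel [0.54201702 0.15690672 0.1       ]
line [1.69269271e-02 1.62460508e-03 1.11022302e-16]
```

```bash
cat >> h.py <<'E'
def shift(target):
    o=get_obs();r=R.from_euler("xyz",o["orientation"],degrees=True)
    return r.inv().apply(np.array(target)-o["tool_pos"])*1000
E
python3 - <<'E'
from h import *
o=get_obs();print(R.from_euler("xyz",o["orientation"],degrees=True).as_matrix().round(3))
print(shift([.5635,-.192,.20]))
E
```

```text
[[-0.    -0.337  0.941]
 [ 0.001  0.941  0.337]
 [-1.     0.001 -0.   ]]
[ 26.31207304 304.09242934 465.83274638]
```

Request:
carry_out --series '[[[0,15,23,0,0,0],[0,45,69,0,0,0],[0,80,122,0,0,0],[0,115,176,0,0,0],[0,150,230,0,0,0],[0,185,284,0,0,0],[0,220,337,0,0,0],[0,252,386,0,0,0],[0,282,432,0,0,0],[0,300,460,0,0,0]]]' --hand -1

```text
clock: 1.5
tool_pos: [0.5609, -0.1955, 0.2265]
orientation: [6.9, 90.0, 26.7]
force: [-0.9, -0.6, 0.2]
opening: 0.0874
```

Request:
carry_out --series '[[[0,0,0,0,0,0],[0,0,0,0,0,0],[0,0,0,0,0,0]]]'

```text
clock: 1.88
tool_pos: [0.5588, -0.1988, 0.2266]
orientation: [44.7, 90.0, 64.3]
force: [-0.0, 0.1, -0.0]
opening: 0.088
```

```bash
python3 - <<'E'
from h import *
o=get_obs();print(o["clock"],o["joint_pos"],o["tool_pos"],o["orientation"],o["force"],o["moment"])
s=snapshot("wrist");cv2.imwrite("pics/w1.png",s["color"][:,:,::-1]);print(s["eye"],w2pix(s,[[.5635,-.192,.1]]),shift([.5635,-.192,.1]))
E
```

```text
1.875 [-7.16659488e-01  1.28976470e+01 -1.00200250e+01 -1.09303763e-03
 -6.70818586e+01 -6.96522434e+01] [ 0.55884794 -0.19879883  0.2266479 ] [44.65284138 89.99888917 64.28351287] [-0.01837971  0.13326226 -0.04743917] [-0.01403553  0.03225996 -0.01239239]
[ 0.49510643 -0.2225891   0.38428794] [[259.44057359 195.31359141]] [126.70195028   4.91920858   6.67011583]
```

View pics/w1.png

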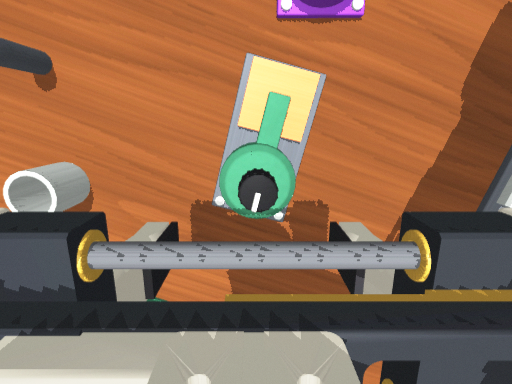

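The wrist view shows the target knob at about (258,190), between the open fingers. I'll refine its position.

```bash
python3 - <<'E'
from h import *
s=snapshot("wrist")
im=s["color"].copy()
c=im[140:230,210:310,::-1];c=cv2.resize(c,(800,720),interpolation=0)[:600]
t=np.linspace(0,6.28,80)
for z in(.1,.064):
  P=w2pix(s,np.c_[.5635+.021*np.cos(t),-.192+.021*np.sin(t),0*t+z])
  for p in P:
    q=((p-[210,140])+.5)*8
    cv2.circle(c,tuple(int(v) for v in q),2,(0,0,255) if z==.1 else (255,0,0),-1)
cv2.imwrite("pics/w2.png",c)
E
```

```text
(no output)
```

View pics/w2.png

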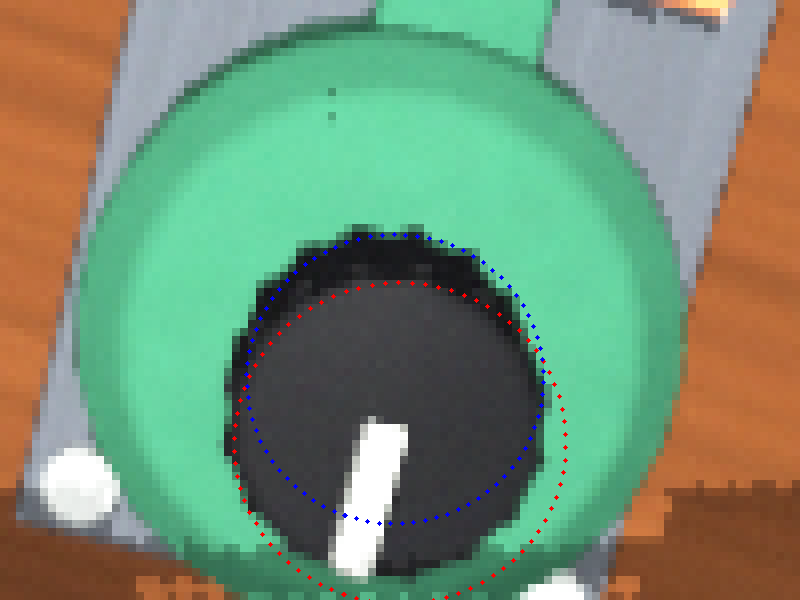

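```bash
python3 - <<'E'
from h import *
s=snapshot("wrist");T=snapshot("top");S=snapshot("scene")
p=w2pix(s,[[.5635,-.192,.1]])[0]+np.array([-13,-23])/8
print(pix2w(s,p,.1))
for n,q,o,sz in(("T",T,(325,130),40),("S",S,(175,250),40)):
  c=cv2.resize(q["color"][o[1]:o[1]+sz,o[0]:o[0]+sz,::-1],(400,400),interpolation=0)
  t=np.linspace(0,6.28,60)
  for xy,col in(((.5635,-.192),(0,0,255)),((.5605,-.1915),(255,255,0))):
   for u in w2pix(q,np.c_[xy[0]+.021*np.cos(t),xy[1]+.021*np.sin(t),0*t+.1]):
    cv2.circle(c,tuple(int(v) for v in (u-o+.5)*10),1,col,-1)
  cv2.imwrite(f"pics/{n}3.png",c)
a=np.hstack([cv2.imread("pics/T3.png"),cv2.imread("pics/S3.png")]);cv2.imwrite("pics/TS3.png",a)
E
```

```text
[ 0.56123123 -0.19457103  0.1       ]
```

View pics/TS3.png

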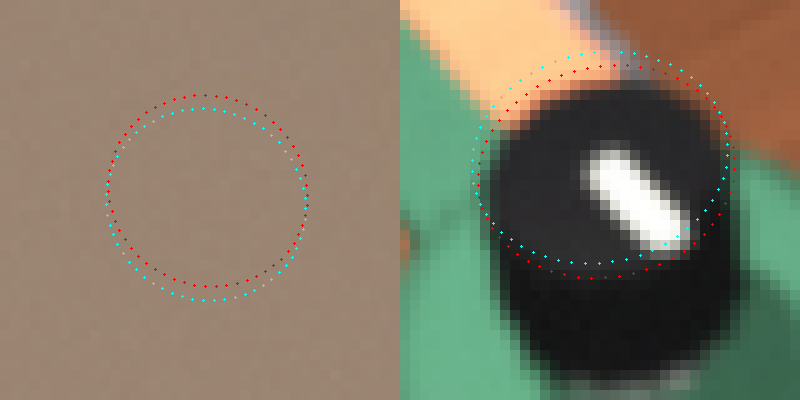

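```bash
python3 - <<'E'
from h import *
print(shift([.563,-.1937,.065]))
E
```

```text
[161.69489298   3.26301731   5.19876313]
```

Request:
carry_out --series '[[[15,3,5,0,0,0],[40,3,5,0,0,0],[70,3,5,0,0,0],[100,3,5,0,0,0],[125,3,5,0,0,0],[145,3,5,0,0,0],[157,3,5,0,0,0],[161,3,5,0,0,0],[161,3,5,0,0,0],[161,3,5,0,0,0]]]' --hand -1

```text
clock: 3.38
tool_pos: [0.5637, -0.1935, 0.0663]
orientation: [-24.4, 89.9, -4.6]
force: [-1.3, -0.4, 0.4]
opening: 0.0876
```

Request:
carry_out --series '[[[0,0,0,0,0,0],[0,0,0,0,0,0],[0,0,0,0,0,0],[0,0,0,0,0,0],[0,0,0,0,0,0],[0,0,0,0,0,0]]]' --hand 1

```text
clock: 4.12
tool_pos: [0.5629, -0.193, 0.0655]
orientation: [103.7, 90.0, 123.4]
force: [-1.8, 3.6, 2.3]
opening: 0.0415
```

```bash
python3 - <<'E'
from h import *
o=get_obs();print(o)
print(R.from_euler("xyz",o["orientation"],degrees=True).inv().apply(o["force"]))
E
```

```text
{'clock': 4.125, 'joint_pos': array([-1.43332553e-01,  2.17162462e+01, -2.09201026e+01, -5.05333923e-02,
       -4.73883057e+01, -7.01343538e+01]), 'qvel': array([ 0.01708872, -0.05231941,  0.02424037,  0.07704367,  0.03168701,
        0.03202201]), 'tau': array([-2.09124818e+00, -5.22175026e+01,  2.30282933e+01,  6.42348558e+00,
        4.23240988e-01,  4.02577920e-02]), 'tool_pos': array([ 0.56289546, -0.1929633 ,  0.0655216 ]), 'orientation': array([103.69804704,  89.95538577, 123.38614025]), 'force': array([-1.80505591,  3.59018668,  2.3174254 ]), 'moment': array([ 1.46710011,  0.48065912, -0.00469   ]), 'opening': 0.04154460573549812}
[-2.31431703  3.99018106 -0.49042794]
```

Gripped at 41.5 mm with little side force. Tool x points down, so a positive turn is clockwise from above. I'll try 10° clockwise first.

Request:
carry_out --series '[[[0,0,0,3,0,0],[0,0,0,6,0,0],[0,0,0,9,0,0],[0,0,0,10,0,0],[0,0,0,10,0,0],[0,0,0,10,0,0]]]'

```text
clock: 4.88
tool_pos: [0.5628, -0.1928, 0.0656]
orientation: [145.1, 90.0, 154.9]
force: [-2.5, 4.6, 2.5]
opening: 0.0412
```

```bash
python3 - <<'E'
from h import *
o=get_obs();print(o)
s=snapshot("wrist");cv2.imwrite("pics/w4.png",s["color"][:,:,::-1])
E
```

```text
{'clock': 4.875, 'joint_pos': array([-1.20224144e-01,  2.17096941e+01, -2.09308994e+01, -2.82428965e-02,
       -4.74039973e+01, -8.00685379e+01]), 'qvel': array([-0.00622276, -0.00730578,  0.03119966, -0.03548   ,  0.00823132,
        0.03917946]), 'tau': array([ -3.15614127, -51.93029881,  23.20912242,   6.17716447,
         0.67149583,  -0.80991201]), 'tool_pos': array([ 0.56280478, -0.19284416,  0.06557671]), 'orientation': array([145.08831413,  89.95080346, 154.88042847]), 'force': array([-2.47815021,  4.63925512,  2.52590925]), 'moment': array([1.89280502, 0.7701146 , 0.7961591 ]), 'opening': 0.041229654287741786}
```

View pics/w4.png

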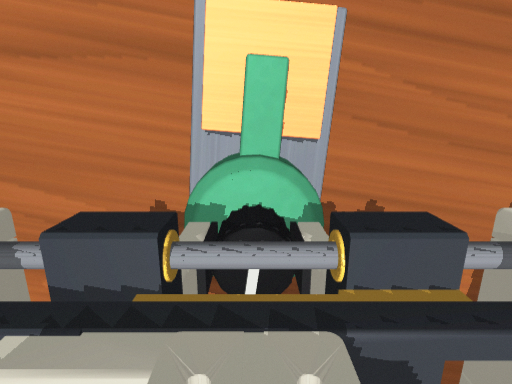

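A moment of 0.8 N m built up, which is the dead stop. Now the other way, counter-clockwise.

Request:
carry_out --series '[[[0,0,0,-3,0,0],[0,0,0,-8,0,0],[0,0,0,-13,0,0],[0,0,0,-18,0,0],[0,0,0,-20,0,0],[0,0,0,-20,0,0]]]'

```text
clock: 5.68
tool_pos: [0.5629, -0.1932, 0.0656]
orientation: [107.0, 90.0, 136.7]
force: [-2.4, 4.4, 3.1]
opening: 0.0415
```

```bash
python3 - <<'E'
from h import *
o=get_obs();print(o["joint_pos"],o["force"],o["moment"],o["opening"])
E
```

```text
[-1.50529697e-01  2.17141880e+01 -2.09229512e+01 -2.53435857e-02
 -4.73827566e+01 -6.01721456e+01] [-2.3584545   4.4186251   3.05443201] [1.70502789 0.75385316 0.10251916] 0.041549222802279684
```

It turned freely, with only 0.1 N m left at rest. I'll carry on counter-clockwise.

Request:
carry_out --series '[[[0,0,0,-4,0,0],[0,0,0,-11,0,0],[0,0,0,-18,0,0],[0,0,0,-25,0,0],[0,0,0,-32,0,0],[0,0,0,-39,0,0],[0,0,0,-45,0,0],[0,0,0,-50,0,0],[0,0,0,-50,0,0],[0,0,0,-50,0,0]]]'

```text
clock: 6.92
tool_pos: [0.5635, -0.1935, 0.0656]
orientation: [-93.6, 90.0, -14.0]
force: [-0.3, 2.2, 0.6]
opening: 0.0414
```

```bash
python3 - <<'E'
from h import *
o=get_obs();print(o["joint_pos"],o["force"],o["moment"],o["opening"])
s=snapshot("wrist");cv2.imwrite("pics/w5.png",s["color"][:,:,::-1])
s=snapshot("scene");cv2.imwrite("pics/s5.png",s["color"][:,:,::-1])
E
```

```text
[-1.69638338e-01  2.17330241e+01 -2.09018344e+01  9.80610247e-03
 -4.73358213e+01 -1.02628097e+01] [-0.34706779  2.1771838   0.56979701] [ 0.74075093 -0.19504007  0.12355102] 0.04144029209586072
```

View pics/w5.png

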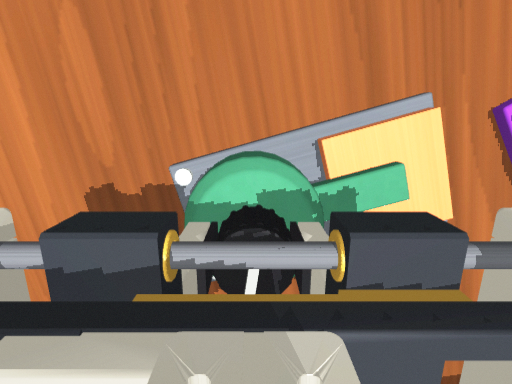

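The white line sits at the same place between the fingers as before, so the knob turned along with the gripper. Now release and back off.

Request:
carry_out --series '[[[0,0,0,0,0,0],[0,0,0,0,0,0],[0,0,0,0,0,0],[0,0,0,0,0,0],[0,0,0,0,0,0],[0,0,0,0,0,0]]]' --hand -1

```text
clock: 7.78
tool_pos: [0.5631, -0.1935, 0.0656]
orientation: [-144.5, 90.0, -64.8]
force: [0.6, 0.1, -0.5]
opening: 0.0867
```

Request:
carry_out --series '[[[-10,0,0,0,0,0],[-30,0,0,0,0,0],[-60,0,0,0,0,0],[-95,0,0,0,0,0],[-130,0,0,0,0,0],[-150,0,0,0,0,0],[-160,0,0,0,0,0],[-160,0,0,0,0,0],[-160,0,0,0,0,0]]]'

```text
clock: 8.9
tool_pos: [0.5626, -0.1933, 0.2245]
orientation: [87.7, 89.9, 167.4]
force: [-0.1, -0.1, 0.6]
opening: 0.0878
```

```bash
python3 - <<'E'
from h import *
o=get_obs();print(o["clock"],o["tool_pos"],o["force"],o["opening"])
s=snapshot("wrist");c=w2pix(s,[[.563,-.1937,.1]])[0]
x,y=c.astype(int);print(x,y)
a=s["color"][y-40:y+40,x-50:x+50,::-1];a=cv2.resize(a,(500,400),interpolation=0)
q=snapshot("scene");b=q["color"][252:292,170:225,::-1];b=cv2.resize(b,(300,400),interpolation=0)
cv2.imwrite("pics/w6.png",np.hstack([a,b]))
# white pixels on knob -> world direction
im=s["color"];yy,xx=np.mgrid[:384,:512]
m=(im.min(2)>170)&(np.hypot(xx-c[0],yy-c[1])<22)
P=np.array([pix2w(s,(u,v),.1)[:2] for v,u in np.argwhere(m)])
d=P.mean(0)-[.5625,-.194];print(len(P),P.mean(0))
w=np.linalg.svd(P-P.mean(0))[2][0];w*=np.sign(w@d);print("line angle",np.degrees(np.arctan2(w[1],w[0])),np.degrees(np.arctan2(d[1],d[0])))
E
```

```text
8.9 [ 0.56259316 -0.19333886  0.22451606] [-0.12710703 -0.12272295  0.57813068] 0.08783773529079723
252 189
98 [ 0.56548104 -0.18563621]
line angle 71.69757993424442 70.38279036559024
```

View pics/w6.png

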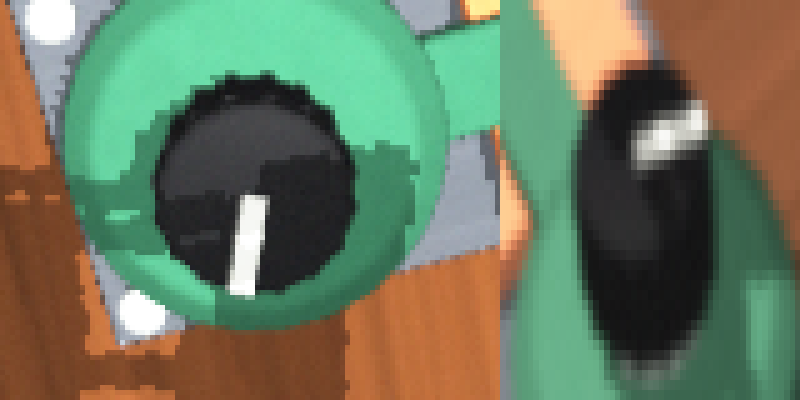

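The line now points at about 71°, against about 6° at the start, so the knob turned roughly 65°. The gripper is clear, so I'll hand in.

```bash
python3 -c "
from plant import *
print(close_job())"
```

```text
the job is handed in; nothing more can be done
None
```

I loosened the copper clamp's knob by about 65° counter-clockwise seen from above, then let go, raised the gripper clear and handed the job in at about 9 s.

- **Finding the direction:** I first turned it 10° clockwise. It stopped dead at about 0.8 N m. Turning the gripper 70° counter-clockwise from there, it gave freely, with only about 0.1 N m left at rest.
- **Turn:** The knob's white line went from about 6° in the top view to about 71° in the wrist view. That is above the 45° asked and short of the 80° limit.
- **State at hand-in:** The fingers were open (88 mm), about 0.12 m above the knob, and the force reading was under 1 N.
- **Grip force:** The interface fixes the grip at half the most, about 30 N, below the 40 N advised. The white line stayed in place between the fingers, so the grip held without visible slip.
- **Position disagreement:** The three cameras placed the knob up to about 4 mm apart, so I used a value in between. The side force when gripping stayed around 5 N or less.
- **Other clamps:** The arm never went near the steel clamp or touched the purple one. I did not take a picture of the steel knob afterwards.

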